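# Hang three nesting soap ledges on one hook

### The arm

A 6-joint arm with a two-finger parallel gripper is mounted at the origin on the work surface. World frame = base frame: x ahead of the robot, y to its left, z up, the work surface at z = 0. Lengths are in m, angles in degrees, forces in N, time in s.
With the tool pointing down it reaches from about 0.375 to 0.9 m from the base axis. Payload 3.1 kg.
Tool frame: the origin (TCP) lies on the centre line of the jaws, within the pads' length; the fingertips stand 25 mm ahead of it and the grasp point (between the pads) lies 6 mm ahead of it; z points along the fingers, y is the line along which they close (so a half turn about z gives the same grasp; the last joint's range is limited). The gripper opens to 87 mm and grips with 3 to 60 N. Pads are 19 mm wide; open, the fingers measure 117 mm over their backs; the gripper's body (75 mm by 190 mm) begins 51 mm behind the grasp point.
Start: joints at [59.043, 30.224, 82.088, -0, 67.689, -10.227], TCP at [0.221, 0.585, 0.248] pointing down, gripper open.
Joint ranges: [-176.69, 176.69], [-43.24, 126.21], [12.49, 139.97], [-82, 262], [0, 151.66], [-163.58, 163.58]. Speed limits (degrees/s): [159.86, 159.86, 180, 180, 180, 180].

### API

Orientations are given as a 3x3 rotation matrix whose columns are the frame's x, y, z axes.
In Python, from rig import bot, cams, models gives the robot as it stands. The module is installed in compiled form; this text tells all that it offers.
- The arm moves only by the shell command python3 -m handwheel 'ROWS' [OPENING]. ROWS is JSON, a list of rows, each a list of 6 numbers: the shift along the world's x, y, z each as a share of 1 m, from -1 to 1, then the turn, a rotation vector about the world's x, y, z each as a share of 2 rad, from -1 to 1. In form: [[dx, dy, dz, wx, wy, wz], ...]. A call has exactly 8 rows; each row is the pose to reach, as a shift and turn from the pose commanded when the call began; what a row does not reach only later rows make up. A row lasts 1/12 s, in which the tool goes at most 41.7 mm and 7.16 degrees, less where a joint would pass 70% of its speed; a pose out of reach is approached as far as the arm can. A call with a number of a shift or a turn outside -1 to 1 is refused whole. A call with a gripper value outside its range is refused whole. OPENING is the opening, from -1 (shut) to 1 (fully open), so that 0 is half open, set as the call begins (- or left out, the last holds). The fingers move at their own pace and stop on an object; the grip force is fixed at half the most. Time passes only in rows, so rows that repeat a pose let the fingers close, or fill a call up. It gives the time, the measured TCP pose, the force, the opening and the grip force at its end, in the units of the state.
- bot.read_state(): the state, without advancing time (a new reading comes with each control period).
- cams.capture(name): name is "scene" or "top" or "wrist"; returns (picture, depth): 400x640x3 uint8, blue, green, red; 400x640 float32, m along the optical axis (not along the pixel's ray), 0 where there is no reading.
- cams.calibration(name): a dict with "mtx" (3x3 intrinsics, pixels), "R" (3x3) and "t" (3): a world point X has camera coordinates R X + t; the wrist camera has in their place "tool_from_camera" (4x4, takes a point from camera to tool coordinates, whose origin is the TCP and whose axes are the flange's). Camera axes: x right, y down, z forward; pixel columns grow to the right and rows downward; lengths in m; the calibration is good to about 2 mm. A picture is of the moment at which its call begins: read the wrist's pose just before it. calibration takes no time and is no camera call.
- bot.hand_in(): hands the job in; it is judged then, once.
Trained networks look in the newest picture that a camera, given by its name, has taken for a name from the list of things; names that differ only in an ending like _2 or _b are one class to them, and where a whole thing is asked for, a point or a joint stands for the part that bears it (a point fixed in the world has none). Each returns a list of dicts, best first, with "conf" (0 to 1); they miss things now and then, are a little off and sometimes report something else, mostly with a low value. They report only what shows in the picture. A call takes as long as a camera call.
- models.spot_in(query, camera): "position" ([column, row] in pixels, amid what is visible of it).
- models.tip_of(query, camera): "position" ([column, row] in pixels: a listed point, or the origin of a listed thing).
The state is a dict: "time_s": time; "joint_positions": joint angles; "qvel": joint speeds; "tau": joint torques, N m; "position": TCP position; "tcp_rot": TCP orientation; "force": force on the tool from outside, world axes, zero at the start; "moment": the same for the moment, N m; "opening": opening from 0.0 (shut) to 1.0 (fully open); "grasp_force": force on a finger pad.
Only numpy, scipy, OpenCV 4.12 (cv2) and the standard library are available. Lean on these libraries where they do the work, as an engineer would, in place of code of your own. Each camera call takes 0.05 s, during which the arm holds its last target. There are 200 camera calls.

### The job

Hang the three bamboo soap ledges by their eyes on the steel hook, the largest first, then the middle one, then the smallest, each with its plain back to the post so that it nests flush in the one behind it. Feel each one home: slide it back until the sprung buffer gives, press gently but firmly for half a second and never hard, then let it hang there. Leave everything else on the shelf as it stands.

Things in the scene. Friction and masses are not known exactly. Their poses are not given: they have to be found in the camera images.
- large_mid (a point): Largest of 3 nesting bamboo soap ledges, loose, upright, ~130 g (mm): plate 84 wide (y), 10 thick (x), 130 high with tab; foot ledge 26 deep, 5 thick at front (-x); front side lips 6 wide, 8 deep. Eye through the plate 22 wide, 32 high, top edge 84 above bottom. Shoulder at 92; above it a central grip tab 16 wide, 10 thick, 38 high. Point: plate middle, 65 above bottom, 19 below eye's top edge. x out of the plain back, z up.
- medium_mid (a point): Middle of 3 nesting bamboo soap ledges, loose, upright, ~100 g (mm): plate 66 wide (y), 10 thick (x), 122 high with tab; foot ledge 22 deep, 5 thick at front (-x); front side lips 6 wide, 8 deep. Eye through the plate 22 wide, 32 high, top edge 76 above bottom. Shoulder at 84; above it a central grip tab 26 wide, 10 thick, 38 high. Point: plate middle, 61 above bottom, 15 below eye's top edge. x out of the plain back, z up.
- small_mid (a point): Smallest of 3 nesting bamboo soap ledges, loose, upright, ~70 g (mm): plate 48 wide (y), 10 thick (x), 114 high with tab; foot ledge 20 deep, 5 thick at front (-x); front side lips 6 wide, 8 deep. Eye through the plate 22 wide, 32 high, top edge 68 above bottom. Shoulder at 76; above it a central grip tab 36 wide, 10 thick, 38 high. Point: plate middle, 57 above bottom, 11 below eye's top edge. x out of the plain back, z up.
- hook_arm (a point): Point on top of the steel hook's level arm, on its middle line, just behind the upturned tip, 215 mm above the shelf. x points back along the arm to the post (140 mm behind), z up. Arm: bar 12 wide, 10 high. The tip rises 8 above the arm's top and ends 10 in front of this point. A part whose eye's top edge rests on the arm hangs plumb and stays where left.
- hook: Fixed stand of the hook: steel foot 110 x 100 x 12 mm, post 14 mm thick; origin under the post on the shelf, arm to -x. Each ledge fits between the lips of the next larger one with 3 mm to spare each side, its bottom then 3 mm above that one's foot ledge.
- stop: Fixed rosette on the post (origin as hook) with a black sprung pad riding on the arm: 50 wide, from 6 above the arm's top to 34 below. The pad's face is 78 to 102 mm behind hook_arm; where is not measured: feel for it. It gives at 2.5 N/mm over 12 mm, damped 60 N per m/s. Pressed home means 4 to 10 N for half a second, through the parts behind; 15 N is too hard.
- dispenser: bystander, loose: closed white push dispenser, 62 mm round, 151 high; origin under its centre.
- cup: bystander, loose: small ceramic cup, 68 mm round, 80 high; origin under its centre.
- clipper: bystander, loose: steel nail clipper 58 x 12 x 12 mm lying along its x; origin under its centre.
- compact: bystander, loose: round mirror compact of red plastic, 70 mm across, 15 high; origin under its centre.
- comb: bystander, loose: black comb 130 x 30 x 4 mm lying along its y; origin under its spine.
- bamboo_box: bystander, fixed: shut bamboo box 104 x 154 x 65 mm; origin under its centre.

How it is judged (in metres and radians):
On the way, in this order (a step that is already met when the one before it is completed fails the run):
1. the large ledge is on the hook and pressed against the buffer with over 3 N (z of large_mid in the frame of hook_arm between -0.025 and -0.007 m and y of large_mid in the frame of hook_arm between -0.008 and 0.008 m and x of large_mid in the frame of hook_arm between 0.03 and 0.115 m and contact force between large and stop above 3 N), for 0.25 s.
2. the medium ledge is on the hook, nested in the large one, and presses it against the buffer with over 3 N (all of step 1 and z of medium_mid in the frame of hook_arm between -0.021 and -0.003 m and y of medium_mid in the frame of hook_arm between -0.008 and 0.008 m and x of medium_mid in the frame of hook_arm between 0.03 and 0.115 m and x of medium_mid in the frame of large_mid between -0.0145 and -0.007 m and contact force between medium and large above 3 N), for 0.25 s.
3. the small ledge is on the hook, nested in the medium one, and presses the nest against the buffer with over 3 N (all of step 1 and z of medium_mid in the frame of hook_arm between -0.021 and -0.003 m and y of medium_mid in the frame of hook_arm between -0.008 and 0.008 m and x of medium_mid in the frame of hook_arm between 0.03 and 0.115 m and z of small_mid in the frame of hook_arm between -0.017 and 0.001 m and y of small_mid in the frame of hook_arm between -0.008 and 0.008 m and x of small_mid in the frame of hook_arm between 0.03 and 0.115 m and x of medium_mid in the frame of large_mid between -0.0145 and -0.007 m and x of small_mid in the frame of medium_mid between -0.0145 and -0.007 m and contact force between small and medium above 3 N), for 0.25 s.
At the end, for the whole second after the job is handed in: All three ledges hang at rest by their eyes on the arm (height +4/-6 mm, 8 mm of its middle line, upright within 0.12 rad, 30 to 115 mm behind hook_arm), large, medium, small from the post outwards, each nested in the one behind: plate middles 7 to 14.5 mm apart (10 when flush) (z of large_mid in the frame of hook_arm between -0.025 and -0.015 m and y of large_mid in the frame of hook_arm between -0.008 and 0.008 m and x of large_mid in the frame of hook_arm between 0.03 and 0.115 m and angle between each of large_mid, medium_mid, small_mid's own z axis and vertical below 0.12 rad and linear speed of each of large, medium, small below 0.02 m/s and z of medium_mid in the frame of hook_arm between -0.021 and -0.011 m and y of medium_mid in the frame of hook_arm between -0.008 and 0.008 m and x of medium_mid in the frame of hook_arm between 0.03 and 0.115 m and z of small_mid in the frame of hook_arm between -0.017 and -0.007 m and y of small_mid in the frame of hook_arm between -0.008 and 0.008 m and x of small_mid in the frame of hook_arm between 0.03 and 0.115 m and x of medium_mid in the frame of large_mid between -0.0145 and -0.007 m and x of small_mid in the frame of medium_mid between -0.0145 and -0.007 m); the robot touches nothing.
It fails at once if the buffer is pressed with more than 15 N (contact force between anything else and stop above 15 N).
It fails at once if a bystander is moved by more than 20 mm (distance of any of dispenser, cup, clipper, compact, comb from where it was at the start of the episode above 0.02 m).
It fails at once if the dispenser or the cup is tipped (angle between any of dispenser, cup's own z axis and vertical above 0.35 rad).
It also fails if it takes over 72 s, if anything falls off the work surface, if the arm or the gripper's body presses on something with over 40 N, if the wrist force passes 120 N, or if a joint passes its speed limit or range.

## Working session

There is one attempt and no reset: what is moved stays moved. The work goes in short steps, Python scripts to look and compute and a shell command to move; the robot and the scene stay as the last step left them, time stands still between calls to the robot, and variables do not carry over. Pictures are saved under pics/ and viewed, at most 10 in all, crops included, and the job is handed in when it is done.

```bash
mkdir -p pics; cat > h.py <<'E'
import numpy as np, cv2
from rig import bot, cams, models
def cam(n):
    c=cams.calibration(n)
    if n=="wrist":
        s=bot.read_state(); T=np.eye(4); T[:3,:3]=s["tcp_rot"]; T[:3,3]=s["position"]
        M=np.linalg.inv(T@np.array(c["tool_from_camera"])); return np.array(c["mtx"]),M[:3,:3],M[:3,3]
    return np.array(c["mtx"]),np.array(c["R"]),np.array(c["t"])
def cloud(n):
    K,R,t=cam(n); im,d=cams.capture(n)
    v,u=np.mgrid[:400,:640]
    P=np.stack([(u-K[0,2])/K[0,0]*d,(v-K[1,2])/K[1,1]*d,d],-1)
    W=(P-t)@R; W[d==0]=np.nan
    return im,W
E
python3 - <<'E'
from h import *
ims=[]
for n in ["scene","top"]:
    im,W=cloud(n); cv2.imwrite(f"pics/{n}0.png",im); np.save(f"{n}0.npy",W)
    K,R,t=cam(n); print(n,"cam at",(-R.T@t).round(3))
    for q in ["large_mid","medium_mid","small_mid","hook_arm","hook","stop","dispenser","cup","bamboo_box","comb","clipper","compact"]:
        r=models.tip_of(q,n)[:2]
        print(q,[(np.round(a["position"],1).tolist(),round(a["conf"],2),W[int(np.clip(a["position"][1],0,399)),int(np.clip(a["position"][0],0,639))].round(3).tolist()) for a in r])
s=bot.read_state(); print(s)
E
```

```text
scene cam at [1.139 0.308 1.031]
large_mid [([429.0, 226.8], 0.76, [0.429, 0.221, 0.029])]
medium_mid [([434.5, 265.5], 0.64, [0.575, 0.277, 0.108])]
small_mid [([263.8, 166.5], 0.56, [0.483, -0.254, 0.032])]
hook_arm [([315.1, 163.4], 0.61, [0.558, -0.04, 0.247])]
hook [([289.5, 260.6], 0.82, [0.701, -0.028, 0.043])]
stop []
dispenser []
cup [([210.1, 173.2], 0.62, [0.602, -0.336, 0.074])]
bamboo_box []
comb [([375.3, 279.6], 0.58, [0.636, 0.17, 0.033])]
clipper [([340.3, 187.2], 0.67, [0.438, -0.034, 0.032])]
compact [([361.4, 214.9], 0.74, [0.495, 0.058, 0.044]), ([317.1, 161.6], 0.34, [0.552, -0.039, 0.247])]
top cam at [ 0.43  -0.018  1.128]
large_mid [([220.2, 237.2], 0.69, [0.485, 0.225, 0.128]), ([339.1, 200.9], 0.35, [0.594, -0.054, 0.028])]
medium_mid [([203.4, 203.1], 0.67, [0.571, 0.286, 0.071]), ([336.8, 203.2], 0.4, [0.555, -0.041, 0.246])]
small_mid [([412.2, 229.6], 0.85, [0.514, -0.22, 0.141]), ([453.7, 207.7], 0.35, [0.582, -0.347, 0.037])]
hook_arm [([335.3, 202.2], 0.77, [0.557, -0.039, 0.244])]
hook [([330.8, 159.3], 0.83, [0.656, -0.026, 0.216]), ([335.6, 202.5]
[... 518 characters left out ...]
.38113469e-04,
        6.76893964e+01, -1.02236262e+01]), 'qvel': array([-0.01208009,  0.0846054 , -0.01302028,  0.07228057, -0.06294831,
        0.05807711]), 'tau': array([-6.62828461e-04, -4.40015566e+01, -1.76981789e+01,  6.33019139e-02,
        5.05162566e-02, -2.37501973e-05]), 'position': array([0.22119732, 0.58452451, 0.24755377]), 'tcp_rot': array([[-9.35234071e-01,  3.54029988e-01,  8.72076108e-06],
       [ 3.54029988e-01,  9.35234071e-01, -5.49174169e-06],
       [-1.01001941e-05, -2.04865300e-06, -1.00000000e+00]]), 'force': array([ 0.37638187,  0.29855507, -0.01809757]), 'moment': array([-0.06818482, -0.03962491, -0.03096362]), 'grasp_force': 0.0, 'opening': 1.0002434342169622}
```

View pics/scene0.png

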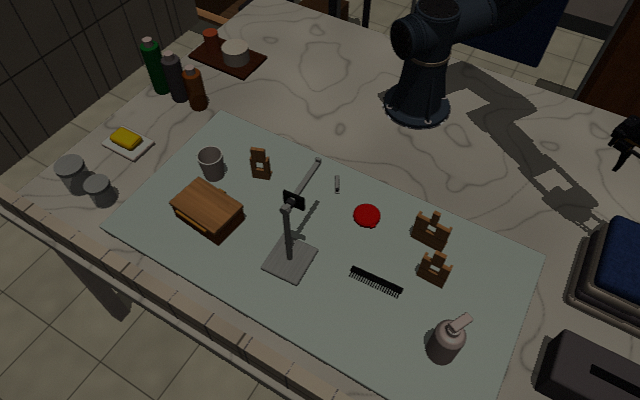

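View pics/top0.png

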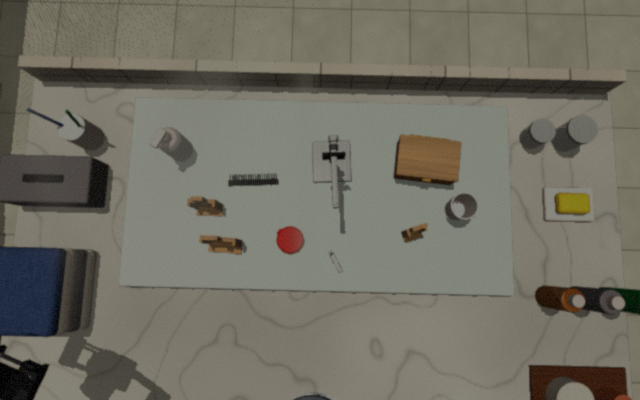

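```bash
python3 - <<'E'
from h import *
Ws=np.load("scene0.npy"); Wt=np.load("top0.npy")
def near(W,c,r,z0,z1):
    P=W.reshape(-1,3); P=P[~np.isnan(P[:,0])]
    return P[(np.hypot(P[:,0]-c[0],P[:,1]-c[1])<r)&(P[:,2]>z0)&(P[:,2]<z1)]
for n,W in(("s",Ws),("t",Wt)):
    m=near(W,(.5,.15),.05,-.1,.1); print(n,"mat z",np.median(m[:,2]).round(4))
for name,c,r in[("large",(.485,.225),.06),("medium",(.565,.275),.052),("small",(.51,-.22),.052)]:
    for n,W in(("s",Ws),("t",Wt)):
        P=near(W,c,r,.045,.2); T=P[P[:,2]>.135]
        print(name,n,len(P),"ztop",np.percentile(P[:,2],98).round(4),"top pts n",len(T),T.mean(0).round(4), "T extents",np.ptp(T[:,:2],axis=0).round(3))
        # vertical plane: RANSAC in xy
        Q=P[P[:,2]<.15][:,:2]; best=0; rng=np.random.default_rng(0)
        for _ in range(2000):
            a,b=Q[rng.choice(len(Q),2,False)]; d=b-a; L=np.hypot(*d)
            if L<.02: continue
            nn=np.array([-d[1],d[0]])/L; k=abs((Q-a)@nn)<.002
            if k.sum()>best: best=k.sum(); K=k
        q=Q[K]; vx,vy,x0,y0=cv2.fitLine(q.astype(np.float32),cv2.DIST_L2,0,.001,.001).ravel()
        if vy<0: vx,vy=-vx,-vy
        s=(q-[x0,y0])@[vx,vy]; mid=np.array([x0,y0])+np.array([vx,vy])*(s.min()+s.max())/2
        print("   plane inl",best,"/",len(Q),"yaw",np.degrees(np.arctan2(-vx,vy)).round(2),"mid",mid.round(4),"width",np.ptp(s).round(4))
for n,W in(("s",Ws),("t",Wt)):
    P=near(W,(.62,-.03),.13,.215,.4)
    print(n,"hook max z",P[:,2].max(),P[P[:,2].argmax()])
    for x in np.arange(.53,.75,.01):
        q=P[abs(P[:,0]-x)<.005]
        if len(q):print(x.round(3),len(q),"y",q[:,1].mean().round(4),"z med/max",np.median(q[:,2]).round(4),q[:,2].max().round(4),"yr",q[:,1].min().round(3),q[:,1].max().round(3))
E
```

```text
s mat z 0.0308
t mat z 0.0288
large s 863 ztop 0.1611 top pts n 80 [0.4835 0.2345 0.1523] T extents [0.016 0.016]
   plane inl 606 / 815 yaw -3.47 mid [0.4853 0.2337] width 0.0839
large t 278 ztop 0.1602 top pts n 45 [0.4815 0.231  0.1544] T extents [0.01  0.016]
   plane inl 91 / 244 yaw -0.63 mid [0.4778 0.2322] width 0.0834
medium s 698 ztop 0.1532 top pts n 104 [0.5728 0.2807 0.1482] T extents [0.014 0.025]
   plane inl 504 / 639 yaw -1.53 mid [0.5754 0.2806] width 0.0652
medium t 320 ztop 0.1522 top pts n 71 [0.5711 0.2781 0.1478] T extents [0.01  0.027]
   plane inl 128 / 288 yaw 3.25 mid [0.5679 0.2792] width 0.0664
small s 462 ztop 0.1466 top pts n 78 [ 0.5196 -0.2343  0.1429] T extents [0.018 0.035]
   plane inl 296 / 462 yaw 20.33 mid [ 0.5216 -0.2337] width 0.0492
small t 169 ztop 0.1457 top pts n 71 [ 0.5193 -0.2365  0.1429] T extents [0.019 0.036]
   plane inl 55 / 169 yaw 10.32 mid [ 0.5174 -0.2376] width 0.0489
s hook max z 0.2559621375663191 [ 0.54974463 -0.0327297   0.25596214]
0.54 1 y -0.0407 z med/max 0.2533 0.2533 yr -0.041 -0.041
0.55 32 y -0.0368 z med/max 0.24
[... 1205 characters left out ...]
9 29 y -0.037 z med/max 0.2431 0.2472 yr -0.042 -0.032
0.6 30 y -0.0367 z med/max 0.2434 0.2464 yr -0.042 -0.031
0.61 28 y -0.0364 z med/max 0.2439 0.2479 yr -0.042 -0.031
0.62 24 y -0.0352 z med/max 0.2438 0.2464 yr -0.042 -0.031
0.63 24 y -0.0347 z med/max 0.2435 0.2467 yr -0.039 -0.029
0.64 29 y -0.0335 z med/max 0.2435 0.2479 yr -0.039 -0.028
0.65 36 y -0.0275 z med/max 0.2433 0.2474 yr -0.039 -0.011
0.66 150 y -0.0337 z med/max 0.2483 0.2536 yr -0.058 -0.009
0.67 40 y -0.0321 z med/max 0.2453 0.2517 yr -0.041 -0.023
0.68 34 y -0.0317 z med/max 0.2465 0.2516 yr -0.04 -0.023
0.69 50 y -0.0306 z med/max 0.2466 0.2522 yr -0.042 -0.021
0.7 32 y -0.0304 z med/max 0.2488 0.2519 yr -0.04 -0.021
```

```bash
python3 -m handwheel '[[0.024,-0.032,0,0.0,0,0.02],[0.049,-0.066,0,0,0,0.04],[0.073,-0.099,0,0,0,0.06],[0.098,-0.132,0,0,0,0.08],[0.122,-0.165,0,0,0,0.1],[0.146,-0.198,0,0,0,0.12],[0.17,-0.23,0,0,0,0.14],[0.19,-0.258,0,0,0,0.151]]' 1; python3 -m handwheel '[[0.02,-0.027,0,0,0,0],[0.04,-0.054,0,0,0,0],[0.06,-0.081,0,0,0,0],[0.07,-0.094,0,0,0,0],[0.07,-0.094,0,0,0,0],[0.07,-0.094,0,0,0,0],[0.07,-0.094,0,0,0,0],[0.07,-0.094,0,0,0,0]]'
python3 - <<'E'
from h import *
im,W=cloud("wrist"); cv2.imwrite("pics/w1.png",im)
print(cams.calibration("wrist")["tool_from_camera"])
P=W.reshape(-1,3); P=P[~np.isnan(P[:,0])]
m=(P[:,2]<.05)&(P[:,2]>.01); print("mat",np.median(P[m,2]))
for c,r in[((.481,.2325),.05),((.57,.28),.05)]:
    T=P[(np.hypot(P[:,0]-c[0],P[:,1]-c[1])<r)&(P[:,2]>.125)&(P[:,2]<.18)]
    if len(T)>20:
        zt=np.percentile(T[:,2],95); t=T[T[:,2]>zt-.006]; print(len(T),zt,cv2.minAreaRect((t[:,:2]*1000).astype(np.float32)),t.mean(0).round(4))
E
```

```text
time_s: 1.97
position: [0.4127, 0.3245, 0.2478]
tcp_rot: [[-0.998, 0.059, 0.001], [0.059, 0.998, 0.0], [-0.001, 0.0, -1.0]]
force: [0.5, 0.3, -0.8]
opening: 1.002
grasp_force: 0.0
time_s: 2.63
position: [0.4802, 0.2334, 0.2475]
tcp_rot: [[-0.998, 0.058, -0.001], [0.058, 0.998, 0.0], [0.001, 0.0, -1.0]]
force: [0.1, 0.1, -0.4]
opening: 0.998
grasp_force: 0.0
[[-7.29713422e-04 -9.66225243e-01 -2.57697978e-01  6.94847370e-02]
 [ 9.99999481e-01 -5.21683276e-04 -8.75635480e-04  1.21407831e-03]
 [ 7.11624379e-04 -2.57698483e-01  9.66225121e-01 -1.38131012e-01]
 [ 0.00000000e+00  0.00000000e+00  0.00000000e+00  1.00000000e+00]]
mat 0.03106105708583015
521 0.1617176951003863 ((481.3182067871094, 233.43678283691406), (15.603062629699707, 10.67567253112793), 86.63612365722656) [0.4809 0.2337 0.1607]
861 0.15361972121592155 ((570.759765625, 280.29571533203125), (25.7735652923584, 10.790828704833984), 89.45976257324219) [0.5698 0.2802 0.1522]
```

View pics/w1.png

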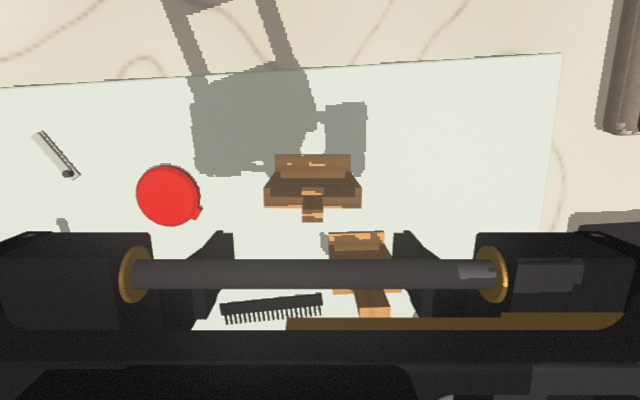

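```bash
python3 -m handwheel '[[0.001,0,-0.03,0,0,0],[0.001,0,-0.06,0,0,0],[0.001,0,-0.085,0,0,0],[0.001,0,-0.0965,0,0,0],[0.001,0,-0.0965,0,0,0],[0.001,0,-0.0965,0,0,0],[0.001,0,-0.0965,0,0,0],[0.001,0,-0.0965,0,0,0]]'; python3 -m handwheel '[[0,0,0,0,0,0],[0,0,0,0,0,0],[0,0,0,0,0,0],[0,0,0,0,0,0],[0,0,0,0,0,0],[0,0,0,0,0,0],[0,0,0,0,0,0],[0,0,0,0,0,0]]' -1
```

```text
time_s: 3.35
position: [0.483, 0.2331, 0.1524]
tcp_rot: [[-0.998, 0.059, 0.003], [0.059, 0.998, 0.001], [-0.003, 0.001, -1.0]]
force: [0.9, 0.3, -0.4]
opening: 0.999
grasp_force: 0.0
time_s: 4.02
position: [0.4822, 0.2325, 0.151]
tcp_rot: [[-0.998, 0.06, -0.0], [0.06, 0.998, -0.0], [0.0, -0.0, -1.0]]
force: [-0.4, 0.1, 0.0]
opening: 0.48
grasp_force: 0.0
```

```bash
python3 -m handwheel '[[0,0,0,0,0,0],[0,0,0,0,0,0],[0,0,0,0,0,0],[0,0,0,0,0,0],[0,0,0,0,0,0],[0,0,0,0,0,0],[0,0,0,0,0,0],[0,0,0,0,0,0]]' -1
```

```text
time_s: 4.68
position: [0.4821, 0.2325, 0.151]
tcp_rot: [[-0.998, 0.06, -0.0], [0.06, 0.998, -0.0], [0.0, -0.0, -1.0]]
force: [-0.3, -0.6, -1.7]
opening: 0.182
grasp_force: 30.0
```

```bash
python3 -m handwheel '[[0,0,0.03,0,0,0],[0,0,0.065,0,0,0],[0,0,0.1,0,0,0.0],[0,-0.01,0.13,0,0,0.01],[0.005,-0.035,0.145,0,0,0.02],[0.01,-0.068,0.145,0,0,0.03],[0.015,-0.103,0.145,0,0,0.045],[0.023,-0.138,0.145,0,0,0.0585]]'; python3 -m handwheel '[[0,-0.035,0,0,0,0],[0,-0.07,0,0,0,0],[0,-0.1,0,0,0,0],[0,-0.125,0,0,0,0],[0,-0.135,0,0,0,0],[0,-0.135,0,0,0,0],[0,-0.135,0,0,0,0],[0,-0.135,0,0,0,0]]'
python3 - <<'E'
from h import *
for n in["scene","top"]:
    im,W=cloud(n); cv2.imwrite(f"pics/{n}2.png",cv2.resize(im[100:260,200:440],None,fx=3,fy=3)); np.save(n+"2.npy",W)
    P=W.reshape(-1,3); P=P[~np.isnan(P[:,0])]
    A=P[(P[:,0]>.56)&(P[:,0]<.64)&(P[:,2]>.236)&(P[:,2]<.255)&(abs(P[:,1]+.035)<.02)]
    print(n,"arm top",A[:,2].mean().round(4),"line",np.polyfit(A[:,0]-.6,A[:,1],1).round(4))
    B=P[(abs(P[:,0]-.505)<.04)&(abs(P[:,1]+.04)<.06)&(P[:,2]>.17)&(P[:,2]<.262)&(P[:,0]<.535)]
    print(" ledge",len(B),B.min(0).round(4),B.max(0).round(4))
    Q=B[:,:2].astype(np.float32);vx,vy,x0,y0=cv2.fitLine(Q,cv2.DIST_HUBER,0,.001,.001).ravel()
    print(" yaw",np.degrees(np.arctan2(-vx*np.sign(vy),abs(vy))),"at",x0,y0)
print(bot.read_state()["position"])
E
```

```text
time_s: 5.35
position: [0.5044, 0.0936, 0.2966]
tcp_rot: [[-0.998, -0.06, 0.0], [-0.06, 0.998, -0.0], [-0.0, -0.0, -1.0]]
force: [0.2, 0.4, -0.7]
opening: 0.175
grasp_force: 30.0
time_s: 6.02
position: [0.5048, -0.0392, 0.2959]
tcp_rot: [[-0.998, -0.058, -0.001], [-0.058, 0.998, 0.001], [0.001, 0.001, -1.0]]
force: [-0.9, 0.4, -1.8]
opening: 0.181
grasp_force: 30.0
scene arm top 0.2449 line [ 0.0575 -0.0342]
 ledge 816 [ 0.4692 -0.0795  0.1731] [0.5136 0.0049 0.262 ]
 yaw 3.4251392 at 0.5068422 -0.02925735
top arm top 0.2438 line [ 0.1722 -0.0398]
 ledge 92 [ 0.4721 -0.082   0.1732] [ 4.824e-01 -3.000e-04  1.838e-01]
 yaw 3.7815247 at 0.47580162 -0.035369456
[ 0.50495172 -0.03896184  0.29598062]
```

View pics/scene2.png

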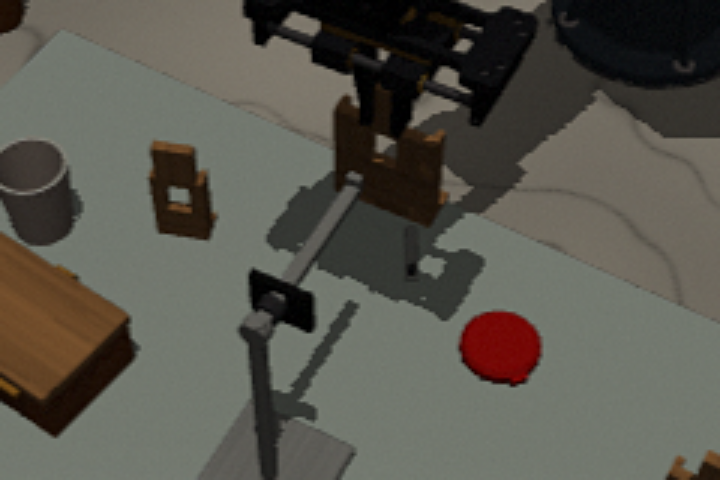

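```bash
python3 -m handwheel '[[0,-0.002,0,0,0,0],[0.01,-0.0014,0,0,0,0],[0.025,-0.0006,0,0,0,0],[0.04,0.0003,0,0,0,0],[0.055,0.0012,0,0,0,0],[0.07,0.002,0,0,0,0],[0.085,0.003,-0.004,0,0,0],[0.095,0.0035,-0.008,0,0,0]]'; python3 -m handwheel '[[0.0,0,-0.003,0,0,0],[0.006,0.0003,-0.004,0,0,0],[0.012,0.0007,-0.004,0,0,0],[0.018,0.001,-0.004,0,0,0],[0.02,0.0012,-0.004,0,0,0],[0.02,0.0012,-0.004,0,0,0],[0.02,0.0012,-0.004,0,0,0],[0.02,0.0012,-0.004,0,0,0]]'
```

```text
time_s: 6.78
position: [0.6026, -0.0365, 0.2881]
tcp_rot: [[-0.998, -0.058, 0.002], [-0.058, 0.998, -0.0], [-0.002, -0.0, -1.0]]
force: [-0.3, -0.1, -0.8]
opening: 0.179
grasp_force: 30.0
time_s: 7.45
position: [0.6199, -0.0358, 0.2842]
tcp_rot: [[-0.998, -0.057, -0.0], [-0.057, 0.998, -0.0], [0.0, -0.0, -1.0]]
force: [0.1, -0.9, -2.2]
opening: 0.181
grasp_force: 30.0
```

```bash
python3 -m handwheel '[[0.002,0.0001,0,0,0,0],[0.004,0.0002,0,0,0,0],[0.006,0.0003,0,0,0,0],[0.008,0.0004,0,0,0,0],[0.01,0.0006,0,0,0,0],[0.012,0.0007,0,0,0,0],[0.013,0.0008,0,0,0,0],[0.013,0.0008,0,0,0,0]]'
```

```text
time_s: 8.12
position: [0.6335, -0.035, 0.284]
tcp_rot: [[-0.998, -0.057, 0.0], [-0.057, 0.998, -0.0], [-0.0, -0.0, -1.0]]
force: [0.6, 0.5, -0.9]
opening: 0.18
grasp_force: 30.0
```

```bash
python3 -m handwheel '[[0.001,0,0,0,0,0],[0.002,0.0001,0,0,0,0],[0.003,0.0002,0,0,0,0],[0.004,0.0002,0,0,0,0],[0.004,0.0002,0,0,0,0],[0.004,0.0002,0,0,0,0],[0.004,0.0002,0,0,0,0],[0.004,0.0002,0,0,0,0]]'
```

```text
time_s: 8.78
position: [0.6371, -0.0348, 0.284]
tcp_rot: [[-0.998, -0.057, -0.0], [-0.057, 0.998, 0.0], [0.0, 0.0, -1.0]]
force: [0.7, 0.2, -1.0]
opening: 0.18
grasp_force: 30.0
```

```bash
python3 -m handwheel '[[0.001,0,0,0,0,0],[0.002,0.0001,0,0,0,0],[0.003,0.0002,0,0,0,0],[0.003,0.0002,0,0,0,0],[0.003,0.0002,0,0,0,0],[0.003,0.0002,0,0,0,0],[0.003,0.0002,0,0,0,0],[0.003,0.0002,0,0,0,0]]'
```

```text
time_s: 9.45
position: [0.6401, -0.0346, 0.284]
tcp_rot: [[-0.998, -0.057, -0.0], [-0.057, 0.998, 0.0], [0.0, 0.0, -1.0]]
force: [0.1, 0.7, -0.4]
opening: 0.18
grasp_force: 30.0
```

```bash
python3 -m handwheel '[[0.001,0,0,0,0,0],[0.0015,0.0001,0,0,0,0],[0.002,0.0001,0,0,0,0],[0.002,0.0001,0,0,0,0],[0.002,0.0001,0,0,0,0],[0.002,0.0001,0,0,0,0],[0.002,0.0001,0,0,0,0],[0.002,0.0001,0,0,0,0]]'
```

```text
time_s: 10.12
position: [0.6422, -0.0345, 0.284]
tcp_rot: [[-0.998, -0.057, -0.0], [-0.057, 0.998, -0.0], [0.0, -0.0, -1.0]]
force: [-0.2, 0.1, -1.0]
opening: 0.186
grasp_force: 30.0
```

```bash
python3 -m handwheel '[[0.001,0,0,0,0,0],[0.0015,0.0001,0,0,0,0],[0.002,0.0001,0,0,0,0],[0.002,0.0001,0,0,0,0],[0.002,0.0001,0,0,0,0],[0.002,0.0001,0,0,0,0],[0.002,0.0001,0,0,0,0],[0.002,0.0001,0,0,0,0]]'
```

```text
time_s: 10.78
position: [0.6442, -0.0344, 0.284]
tcp_rot: [[-0.998, -0.057, -0.0], [-0.057, 0.998, 0.0], [0.0, 0.0, -1.0]]
force: [-0.3, -0.7, -1.2]
opening: 0.176
grasp_force: 30.0
```

```bash
python3 -m handwheel '[[0.001,0,0,0,0,0],[0.0015,0.0001,0,0,0,0],[0.002,0.0001,0,0,0,0],[0.002,0.0001,0,0,0,0],[0.002,0.0001,0,0,0,0],[0.002,0.0001,0,0,0,0],[0.002,0.0001,0,0,0,0],[0.002,0.0001,0,0,0,0]]'
```

```text
time_s: 11.45
position: [0.6462, -0.0343, 0.2841]
tcp_rot: [[-0.998, -0.057, -0.0], [-0.057, 0.998, 0.0], [0.0, 0.0, -1.0]]
force: [0.2, 0.1, -1.5]
opening: 0.18
grasp_force: 30.0
```

```bash
python3 -m handwheel '[[0.001,0,0,0,0,0],[0.0015,0.0001,0,0,0,0],[0.002,0.0001,0,0,0,0],[0.002,0.0001,0,0,0,0],[0.002,0.0001,0,0,0,0],[0.002,0.0001,0,0,0,0],[0.002,0.0001,0,0,0,0],[0.002,0.0001,0,0,0,0]]'
```

```text
time_s: 12.12
position: [0.6481, -0.0341, 0.284]
tcp_rot: [[-0.998, -0.057, -0.0], [-0.057, 0.998, 0.0], [0.0, 0.0, -1.0]]
force: [0.7, 0.3, -1.1]
opening: 0.181
grasp_force: 30.0
```

```bash
python3 -m handwheel '[[0.001,0,0,0,0,0],[0.0015,0.0001,0,0,0,0],[0.002,0.0001,0,0,0,0],[0.002,0.0001,0,0,0,0],[0.002,0.0001,0,0,0,0],[0.002,0.0001,0,0,0,0],[0.002,0.0001,0,0,0,0],[0.002,0.0001,0,0,0,0]]'
```

```text
time_s: 12.78
position: [0.6502, -0.0341, 0.2841]
tcp_rot: [[-0.998, -0.057, 0.0], [-0.057, 0.998, 0.0], [-0.0, 0.0, -1.0]]
force: [1.1, -0.9, -1.1]
opening: 0.183
grasp_force: 30.0
```

```bash
python3 -m handwheel '[[0.001,0,0,0,0,0],[0.0015,0.0001,0,0,0,0],[0.002,0.0001,0,0,0,0],[0.002,0.0001,0,0,0,0],[0.002,0.0001,0,0,0,0],[0.002,0.0001,0,0,0,0],[0.002,0.0001,0,0,0,0],[0.002,0.0001,0,0,0,0]]'
```

```text
time_s: 13.45
position: [0.652, -0.034, 0.284]
tcp_rot: [[-0.998, -0.057, -0.001], [-0.057, 0.998, -0.0], [0.001, 0.0, -1.0]]
force: [-1.2, -0.3, -1.0]
opening: 0.18
grasp_force: 30.0
```

```bash
python3 -m handwheel '[[0.001,0,0,0,0,0],[0.0015,0.0001,0,0,0,0],[0.0015,0.0001,0,0,0,0],[0.0015,0.0001,0,0,0,0],[0.0015,0.0001,0,0,0,0],[0.0015,0.0001,0,0,0,0],[0.0015,0.0001,0,0,0,0],[0.0015,0.0001,0,0,0,0]]'
```

```text
time_s: 14.12
position: [0.6533, -0.0339, 0.284]
tcp_rot: [[-0.998, -0.057, -0.001], [-0.057, 0.998, 0.0], [0.001, 0.0, -1.0]]
force: [-4.0, -0.9, 0.2]
opening: 0.185
grasp_force: 30.0
```

```bash
python3 -m handwheel '[[0.0005,0,0,0,0,0],[0.001,0,0,0,0,0],[0.001,0,0,0,0,0],[0.001,0,0,0,0,0],[0.001,0,0,0,0,0],[0.001,0,0,0,0,0],[0.001,0,0,0,0,0],[0.001,0,0,0,0,0]]'
```

```text
time_s: 14.78
position: [0.6539, -0.0338, 0.284]
tcp_rot: [[-0.998, -0.057, -0.002], [-0.057, 0.998, 0.0], [0.002, 0.0, -1.0]]
force: [-5.9, -0.7, 1.2]
opening: 0.181
grasp_force: 30.0
```

```bash
python3 -m handwheel '[[0,0,0,0,0,0],[0,0,0,0,0,0],[0,0,0,0,0,0],[0,0,0,0,0,0],[-0.001,0,0,0,0,0],[-0.002,0,0,0,0,0],[-0.003,0,-0.001,0,0,0],[-0.003,0,-0.0015,0,0,0]]'
```

```text
time_s: 15.45
position: [0.6523, -0.0338, 0.2826]
tcp_rot: [[-0.998, -0.057, 0.002], [-0.057, 0.998, 0.0], [-0.002, 0.0, -1.0]]
force: [-2.7, -0.2, -0.1]
opening: 0.185
grasp_force: 30.0
```

```bash
python3 -m handwheel '[[0,0,-0.0003,0,0,0],[0,0,-0.0006,0,0,0],[0,0,-0.001,0,0,0],[0,0,-0.001,0,0,0],[0,0,-0.001,0,0,0],[0,0,-0.001,0,0,0],[0,0,-0.001,0,0,0],[0,0,-0.001,0,0,0]]'
```

```text
time_s: 16.12
position: [0.6521, -0.0338, 0.2819]
tcp_rot: [[-0.998, -0.057, 0.001], [-0.057, 0.998, 0.0], [-0.001, 0.0, -1.0]]
force: [-2.2, 0.8, 1.9]
opening: 0.178
grasp_force: 30.0
```

```bash
python3 -m handwheel '[[0,0,0,0,0,0],[0,0,0,0,0,0],[0,0,0,0,0,0],[0,0,0,0,0,0],[0,0,0,0,0,0],[0,0,0,0,0,0],[0,0,0,0,0,0],[0,0,0,0,0,0]]' 0; python3 -m handwheel '[[0,0,0.03,0,0,0],[0,0,0.06,0,0,0],[0,0.02,0.08,0,0,0],[-0.01,0.055,0.08,0,0,0],[-0.02,0.09,0.08,0,0,0],[-0.03,0.125,0.08,0,0,0],[-0.04,0.16,0.08,0,0,-0.02],[-0.05,0.195,0.08,0,0,-0.04]]' 0
python3 - <<'E'
from h import *
im,W=cloud("scene"); cv2.imwrite("pics/s3.png",cv2.resize(im[100:260,200:440],None,fx=3,fy=3))
P=W.reshape(-1,3); P=P[~np.isnan(P[:,0])]
B=P[(abs(P[:,0]-.65)<.05)&(abs(P[:,1]+.034)<.06)&(P[:,2]>.15)&(P[:,2]<.3)]
T=B[B[:,2]>.262]; print("tab",len(T),T.min(0).round(4),T.max(0).round(4)); 
E
```

```text
time_s: 16.78
position: [0.6517, -0.0339, 0.2815]
tcp_rot: [[-0.998, -0.057, 0.0], [-0.057, 0.998, 0.0], [-0.0, 0.0, -1.0]]
force: [0.4, -0.6, -0.1]
opening: 0.499
grasp_force: 0.0
time_s: 17.45
position: [0.601, 0.1626, 0.3618]
tcp_rot: [[-1.0, 0.025, 0.0], [0.025, 1.0, 0.0], [-0.0, 0.0, -1.0]]
force: [0.7, -0.2, -0.1]
opening: 0.499
grasp_force: 0.0
tab 111 [ 0.6448 -0.041   0.2621] [ 0.6566 -0.0234  0.2954]
```

View pics/s3.png

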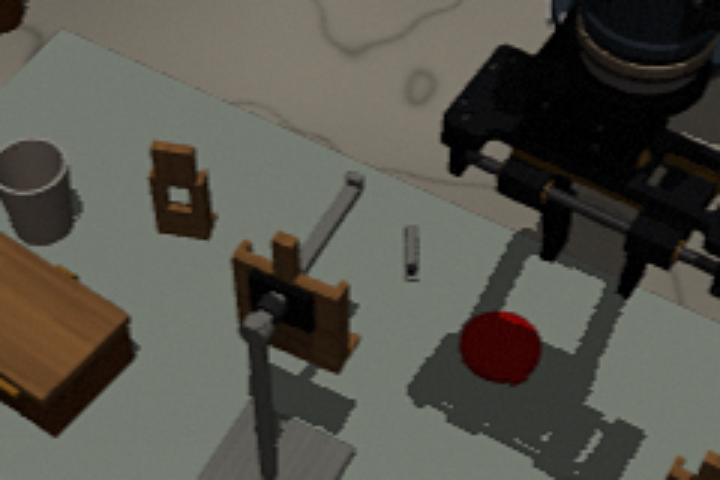

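```bash
python3 -m handwheel '[[-0.008,0.03,0,0,0,0],[-0.016,0.065,-0.01,0,0,0],[-0.024,0.1,-0.03,0,0,0],[-0.03,0.118,-0.06,0,0,0],[-0.03,0.118,-0.095,0,0,0],[-0.03,0.118,-0.13,0,0,0],[-0.03,0.118,-0.15,0,0,0],[-0.03,0.118,-0.15,0,0,0]]' 0; python3 - <<'E'
from h import *
im,W=cloud("wrist"); P=W.reshape(-1,3); P=P[~np.isnan(P[:,0])]
T=P[(np.hypot(P[:,0]-.57,P[:,1]-.28)<.03)&(P[:,2]>.12)&(P[:,2]<.165)]
print(len(T),T[T[:,2]>.145].mean(0) if len(T) else 0); s=bot.read_state(); print(s["position"],s["tcp_rot"][:,1])
E
```

```text
time_s: 18.17
position: [0.5682, 0.2782, 0.2061]
tcp_rot: [[-1.0, 0.022, -0.011], [0.022, 1.0, -0.003], [0.011, -0.003, -1.0]]
force: [0.0, 0.0, -0.7]
opening: 0.502
grasp_force: 0.0
1153 [0.57042896 0.28074115 0.15212184]
[0.57013983 0.27861338 0.20902057] [ 0.02246868  0.99974575 -0.0018959 ]
```

```bash
python3 -m handwheel '[[0,0.001,-0.02,0,0,0],[0,0.001,-0.045,0,0,0],[0,0.001,-0.06,0,0,0],[0,0.001,-0.0685,0,0,0],[0,0.001,-0.0685,0,0,0],[0,0.001,-0.0685,0,0,0],[0,0.001,-0.0685,0,0,0],[0,0.001,-0.0685,0,0,0]]'; python3 -m handwheel '[[0,0,0,0,0,0],[0,0,0,0,0,0],[0,0,0,0,0,0],[0,0,0,0,0,0],[0,0,0,0,0,0],[0,0,0,0,0,0],[0,0,0,0,0,0],[0,0,0,0,0,0]]' -1
```

```text
time_s: 18.88
position: [0.5729, 0.2804, 0.1449]
tcp_rot: [[-1.0, 0.023, 0.003], [0.023, 1.0, 0.001], [-0.003, 0.001, -1.0]]
force: [0.1, 0.2, -1.4]
opening: 0.502
grasp_force: 0.0
time_s: 19.55
position: [0.5719, 0.2801, 0.1433]
tcp_rot: [[-1.0, 0.023, 0.0], [0.023, 1.0, 0.0], [-0.0, 0.0, -1.0]]
force: [-0.6, -0.3, 1.9]
opening: 0.294
grasp_force: 30.0
```

```bash
python3 -m handwheel '[[0,0,0.03,0,0,0],[0,0,0.065,0,0,0],[0,0,0.1,0,0,0.0],[-0.01,-0.01,0.135,0,0,0.01],[-0.025,-0.035,0.153,0,0,0.02],[-0.04,-0.068,0.153,0,0,0.03],[-0.055,-0.103,0.153,0,0,0.035],[-0.067,-0.138,0.153,0,0,0.04]]'; python3 -m handwheel '[[0,-0.035,0,0,0,0],[0,-0.07,0,0,0,0],[0,-0.105,0,0,0,0],[0,-0.14,0,0,0,0],[0,-0.17,0,0,0,0],[0,-0.184,0,0,0,0],[0,-0.184,0,0,0,0],[0,-0.184,0,0,0,0]]'
```

```text
time_s: 20.22
position: [0.5029, 0.1413, 0.2961]
tcp_rot: [[-0.998, -0.059, -0.001], [-0.059, 0.998, -0.0], [0.001, -0.0, -1.0]]
force: [0.6, -1.1, -0.9]
opening: 0.296
grasp_force: 30.0
time_s: 20.88
position: [0.5043, -0.0423, 0.2956]
tcp_rot: [[-0.998, -0.055, -0.001], [-0.055, 0.998, 0.001], [0.001, 0.001, -1.0]]
force: [-0.1, -0.2, -1.5]
opening: 0.292
grasp_force: 30.0
```

```bash
python3 -m handwheel '[[0.005,0.0003,0,0,0,0],[0.015,0.0008,0,0,0,0],[0.03,0.0017,0,0,0,0],[0.045,0.0026,0,0,0,0],[0.06,0.0035,0,0,0,0],[0.075,0.0043,0,0,0,0],[0.09,0.0052,-0.004,0,0,0],[0.1,0.0057,-0.008,0,0,0]]'; python3 -m handwheel '[[0.003,0.0002,-0.003,0,0,0],[0.008,0.0005,-0.0045,0,0,0],[0.013,0.0008,-0.0045,0,0,0],[0.018,0.001,-0.0045,0,0,0],[0.021,0.0012,-0.0045,0,0,0],[0.021,0.0012,-0.0045,0,0,0],[0.021,0.0012,-0.0045,0,0,0],[0.021,0.0012,-0.0045,0,0,0]]'
```

```text
time_s: 21.55
position: [0.6072, -0.0346, 0.288]
tcp_rot: [[-0.998, -0.06, 0.002], [-0.06, 0.998, -0.0], [-0.002, -0.0, -1.0]]
force: [-0.2, -0.9, -0.5]
opening: 0.292
grasp_force: 30.0
time_s: 22.22
position: [0.6254, -0.035, 0.2837]
tcp_rot: [[-0.998, -0.057, -0.0], [-0.057, 0.998, -0.0], [0.0, -0.0, -1.0]]
force: [0.0, -0.2, -1.7]
opening: 0.292
grasp_force: 30.0
```

```bash
python3 -m handwheel '[[0.002,0.0001,0,0,0,0],[0.004,0.0002,0,0,0,0],[0.006,0.0003,0,0,0,0],[0.008,0.0004,0,0,0,0],[0.01,0.0005,0,0,0,0],[0.012,0.0006,0,0,0,0],[0.013,0.0007,0,0,0,0],[0.013,0.0007,0,0,0,0]]'; python3 -m handwheel '[[0.001,0,0,0,0,0],[0.002,0.0001,0,0,0,0],[0.003,0.0002,0,0,0,0],[0.003,0.0002,0,0,0,0],[0.003,0.0002,0,0,0,0],[0.003,0.0002,0,0,0,0],[0.003,0.0002,0,0,0,0],[0.003,0.0002,0,0,0,0]]'
```

```text
time_s: 22.88
position: [0.639, -0.0343, 0.2835]
tcp_rot: [[-0.998, -0.057, 0.0], [-0.057, 0.998, 0.0], [-0.0, -0.0, -1.0]]
force: [0.1, -0.1, -1.2]
opening: 0.293
grasp_force: 30.0
time_s: 23.55
position: [0.6414, -0.0341, 0.2835]
tcp_rot: [[-0.998, -0.057, -0.001], [-0.057, 0.998, -0.0], [0.001, 0.0, -1.0]]
force: [-2.0, -0.1, -0.1]
opening: 0.295
grasp_force: 30.0
```

```bash
python3 -m handwheel '[[0.0005,0,0,0,0,0],[0.001,0,0,0,0,0],[0.0015,0,0,0,0,0],[0.0015,0,0,0,0,0],[0.0015,0,0,0,0,0],[0.0015,0,0,0,0,0],[0.0015,0,0,0,0,0],[0.0015,0,0,0,0,0]]'
```

```text
time_s: 24.22
position: [0.6427, -0.034, 0.2835]
tcp_rot: [[-0.998, -0.057, -0.001], [-0.057, 0.998, 0.0], [0.001, 0.0, -1.0]]
force: [-6.0, -0.2, 1.3]
opening: 0.297
grasp_force: 30.0
```

```bash
python3 -m handwheel '[[0.0005,0,0,0,0,0],[0.0007,0,0,0,0,0],[0.0007,0,0,0,0,0],[0.0007,0,0,0,0,0],[0.0007,0,0,0,0,0],[0.0007,0,0,0,0,0],[0.0007,0,0,0,0,0],[0.0007,0,0,0,0,0]]'
```

```text
time_s: 24.88
position: [0.643, -0.034, 0.2835]
tcp_rot: [[-0.998, -0.057, -0.002], [-0.057, 0.998, 0.0], [0.002, 0.0, -1.0]]
force: [-6.5, -0.3, 1.7]
opening: 0.294
grasp_force: 30.0
```

Pressed at 6–6.5 N for over half a second. Ease off, lower to rest, release, and go for the small one.

```bash
python3 -m handwheel '[[0,0,0,0,0,0],[0,0,0,0,0,0],[-0.001,0,0,0,0,0],[-0.002,0,0,0,0,0],[-0.0028,0,-0.0005,0,0,0],[-0.0028,0,-0.001,0,0,0],[-0.0028,0,-0.0015,0,0,0],[-0.0028,0,-0.0017,0,0,0]]'; python3 -m handwheel '[[0,0,0,0,0,0],[0,0,0,0,0,0],[0,0,0,0,0,0],[0,0,0,0,0,0],[0,0,0,0,0,0],[0,0,0,0,0,0],[0,0,0,0,0,0],[0,0,0,0,0,0]]' 0.2
```

```text
time_s: 25.55
position: [0.6418, -0.0341, 0.2822]
tcp_rot: [[-0.998, -0.057, 0.002], [-0.057, 0.998, -0.0], [-0.002, -0.0, -1.0]]
force: [-1.0, -0.1, 1.6]
opening: 0.295
grasp_force: 30.0
time_s: 26.22
position: [0.6411, -0.0341, 0.2818]
tcp_rot: [[-0.998, -0.057, 0.0], [-0.057, 0.998, 0.0], [-0.0, 0.0, -1.0]]
force: [-0.4, -0.4, 0.2]
opening: 0.596
grasp_force: 0.0
```

```bash
python3 -m handwheel '[[0,0,0.03,0,0,0],[0,0,0.06,0,0,0],[-0.01,-0.015,0.08,0,0,0.02],[-0.028,-0.045,0.08,0,0,0.045],[-0.046,-0.075,0.08,0,0,0.07],[-0.064,-0.105,0.08,0,0,0.095],[-0.082,-0.135,0.08,0,0,0.12],[-0.1,-0.165,0.075,0,0,0.148]]' 0.5;  python3 -m handwheel '[[-0.013,-0.02,-0.02,0,0,0],[-0.023,-0.036,-0.05,0,0,0],[-0.023,-0.036,-0.08,0,0,0],[-0.023,-0.036,-0.11,0,0,0],[-0.023,-0.036,-0.13,0,0,0],[-0.023,-0.036,-0.13,0,0,0],[-0.023,-0.036,-0.13,0,0,0],[-0.023,-0.036,-0.13,0,0,0]]' 0.5
python3 - <<'E'
from h import *
s=bot.read_state(); im,W=cloud("wrist"); P=W.reshape(-1,3); P=P[~np.isnan(P[:,0])]
T=P[(np.hypot(P[:,0]-.518,P[:,1]+.235)<.035)&(P[:,2]>.115)&(P[:,2]<.165)]
zt=np.percentile(T[:,2],95); t=T[T[:,2]>zt-.005]; print(len(T),zt,t.mean(0),cv2.minAreaRect((t[:,:2]*1000).astype(np.float32)))
print(s["position"],s["tcp_rot"][:,1])
im,W=cloud("scene"); cv2.imwrite("pics/s4.png",cv2.resize(im[100:260,200:440],None,fx=3,fy=3))
E
```

```text
time_s: 26.88
position: [0.5406, -0.2004, 0.358]
tcp_rot: [[-0.937, -0.349, 0.002], [-0.349, 0.937, -0.001], [-0.002, -0.002, -1.0]]
force: [0.6, -0.3, -1.5]
opening: 0.748
grasp_force: 0.0
time_s: 27.55
position: [0.5191, -0.2356, 0.2282]
tcp_rot: [[-0.938, -0.346, 0.002], [-0.346, 0.938, -0.002], [-0.002, -0.002, -1.0]]
force: [0.6, 0.1, -0.5]
opening: 0.751
grasp_force: 0.0
1109 0.14579650370000358 [ 0.51839749 -0.23673857  0.14472351] ((518.8480834960938, -236.42344665527344), (10.778031349182129, 36.02431869506836), 18.973962783813477)
[ 0.51908755 -0.2356369   0.22819798] [-0.34610108  0.93819452 -0.00225691]
```

View pics/s4.png

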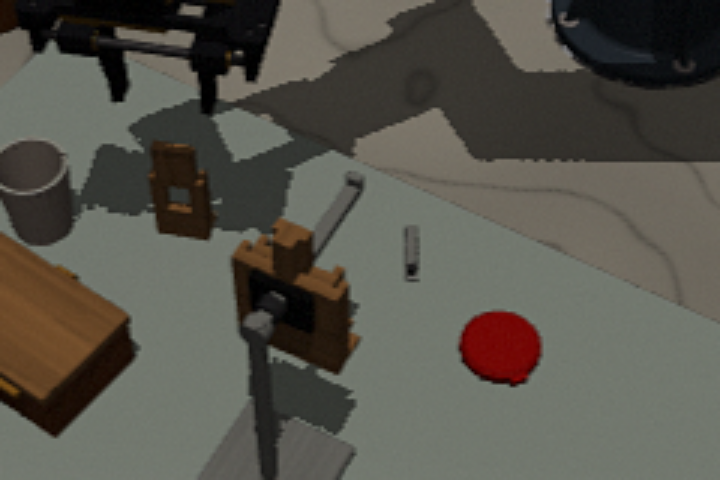

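```bash
python3 -m handwheel '[[0,-0.0008,-0.03,0,0,-0.01],[0,-0.0008,-0.06,0,0,-0.01],[0,-0.0008,-0.082,0,0,-0.01],[0,-0.0008,-0.093,0,0,-0.01],[0,-0.0008,-0.093,0,0,-0.01],[0,-0.0008,-0.093,0,0,-0.01],[0,-0.0008,-0.093,0,0,-0.01],[0,-0.0008,-0.093,0,0,-0.01]]'; python3 -m handwheel '[[0,0,0,0,0,0],[0,0,0,0,0,0],[0,0,0,0,0,0],[0,0,0,0,0,0],[0,0,0,0,0,0],[0,0,0,0,0,0],[0,0,0,0,0,0],[0,0,0,0,0,0]]' -1
```

```text
time_s: 28.32
position: [0.5192, -0.2366, 0.1357]
tcp_rot: [[-0.945, -0.327, 0.003], [-0.327, 0.945, -0.002], [-0.002, -0.003, -1.0]]
force: [-0.0, 0.5, 0.2]
opening: 0.753
grasp_force: 0.0
time_s: 28.98
position: [0.5181, -0.2359, 0.1339]
tcp_rot: [[-0.945, -0.327, 0.0], [-0.327, 0.945, -0.0], [-0.0, -0.0, -1.0]]
force: [-0.4, 0.2, 1.6]
opening: 0.409
grasp_force: 30.0
```

```bash
python3 -m handwheel '[[0,0,0.03,0,0,0],[0,0,0.065,0,0,0],[0,0,0.1,0,0,-0.02],[-0.006,0.005,0.135,0,0,-0.05],[-0.012,0.02,0.161,0,0,-0.08],[-0.013,0.045,0.161,0,0,-0.11],[-0.013,0.075,0.161,0,0,-0.13],[-0.013,0.11,0.161,0,0,-0.138]]'; python3 -m handwheel '[[0,0.035,0,0,0,0],[0,0.06,0,0,0,0],[0,0.076,0,0,0,0],[0,0.084,0,0,0,0],[0,0.084,0,0,0,0],[0,0.084,0,0,0,0],[0,0.084,0,0,0,0],[0,0.084,0,0,0,0]]'
```

```text
time_s: 29.65
position: [0.505, -0.1259, 0.2955]
tcp_rot: [[-0.999, -0.053, 0.002], [-0.053, 0.999, -0.001], [-0.001, -0.001, -1.0]]
force: [0.6, -0.1, -0.3]
opening: 0.407
grasp_force: 30.0
time_s: 30.32
position: [0.5053, -0.0431, 0.2948]
tcp_rot: [[-0.998, -0.056, 0.0], [-0.056, 0.998, -0.0], [-0.0, -0.0, -1.0]]
force: [-0.5, 0.1, -0.5]
opening: 0.413
grasp_force: 30.0
```

```bash
python3 -m handwheel '[[0,0.001,0,0,0,0],[0.01,0.0016,0,0,0,0],[0.025,0.0024,0,0,0,0],[0.04,0.0033,0,0,0,0],[0.055,0.0042,0,0,0,0],[0.07,0.005,0,0,0,0],[0.085,0.0059,-0.004,0,0,0],[0.09,0.0062,-0.008,0,0,0]]'; python3 -m handwheel '[[0.003,0.0002,-0.003,0,0,0],[0.007,0.0004,-0.0045,0,0,0],[0.011,0.0006,-0.0045,0,0,0],[0.015,0.0008,-0.0045,0,0,0],[0.018,0.001,-0.0045,0,0,0],[0.018,0.001,-0.0045,0,0,0],[0.018,0.001,-0.0045,0,0,0],[0.018,0.001,-0.0045,0,0,0]]'
```

```text
time_s: 30.98
position: [0.5982, -0.0363, 0.2868]
tcp_rot: [[-0.998, -0.057, 0.003], [-0.057, 0.998, -0.001], [-0.003, -0.001, -1.0]]
force: [-0.4, -0.6, -0.6]
opening: 0.407
grasp_force: 30.0
time_s: 31.65
position: [0.6129, -0.0346, 0.2825]
tcp_rot: [[-0.998, -0.057, -0.0], [-0.057, 0.998, -0.0], [0.0, -0.0, -1.0]]
force: [0.6, 0.1, -0.2]
opening: 0.408
grasp_force: 30.0
```

```bash
python3 -m handwheel '[[0.002,-0.0008,0,0,0,0],[0.004,-0.0007,0,0,0,0],[0.006,-0.0006,0,0,0,0],[0.008,-0.0005,0,0,0,0],[0.01,-0.0004,0,0,0,0],[0.012,-0.0003,0,0,0,0],[0.013,-0.0002,0,0,0,0],[0.013,-0.0002,0,0,0,0]]'; python3 -m handwheel '[[0.001,0,0,0,0,0],[0.002,0.0001,0,0,0,0],[0.003,0.0002,0,0,0,0],[0.003,0.0002,0,0,0,0],[0.003,0.0002,0,0,0,0],[0.003,0.0002,0,0,0,0],[0.003,0.0002,0,0,0,0],[0.003,0.0002,0,0,0,0]]'
```

```text
time_s: 32.32
position: [0.6264, -0.0349, 0.2823]
tcp_rot: [[-0.998, -0.057, 0.0], [-0.057, 0.998, -0.0], [-0.0, -0.0, -1.0]]
force: [-0.6, -0.1, -1.1]
opening: 0.411
grasp_force: 30.0
time_s: 32.98
position: [0.629, -0.0347, 0.2824]
tcp_rot: [[-0.998, -0.057, 0.0], [-0.057, 0.998, 0.0], [-0.0, 0.0, -1.0]]
force: [0.0, 0.2, -0.8]
opening: 0.409
grasp_force: 30.0
```

```bash
python3 -m handwheel '[[0.0005,0,0,0,0,0],[0.001,0,0,0,0,0],[0.0015,0.0001,0,0,0,0],[0.0015,0.0001,0,0,0,0],[0.0015,0.0001,0,0,0,0],[0.0015,0.0001,0,0,0,0],[0.0015,0.0001,0,0,0,0],[0.0015,0.0001,0,0,0,0]]'
```

```text
time_s: 33.65
position: [0.6305, -0.0346, 0.2823]
tcp_rot: [[-0.998, -0.057, -0.0], [-0.057, 0.998, -0.0], [0.0, -0.0, -1.0]]
force: [-0.7, -0.4, -0.3]
opening: 0.41
grasp_force: 30.0
```

```bash
python3 -m handwheel '[[0.0005,0,0,0,0,0],[0.001,0,0,0,0,0],[0.001,0.0001,0,0,0,0],[0.001,0.0001,0,0,0,0],[0.001,0.0001,0,0,0,0],[0.001,0.0001,0,0,0,0],[0.001,0.0001,0,0,0,0],[0.001,0.0001,0,0,0,0]]'
```

```text
time_s: 34.32
position: [0.6312, -0.0345, 0.2823]
tcp_rot: [[-0.998, -0.057, -0.001], [-0.057, 0.998, -0.0], [0.001, -0.0, -1.0]]
force: [-4.3, -2.4, 1.0]
opening: 0.409
grasp_force: 30.0
```

```bash
python3 -m handwheel '[[0.0003,-0.0005,0,0,0,0],[0.0008,-0.0005,0,0,0,0],[0.0008,-0.0005,0,0,0,0],[0.0008,-0.0005,0,0,0,0],[0.0008,-0.0005,0,0,0,0],[0.0008,-0.0005,0,0,0,0],[0.0008,-0.0005,0,0,0,0],[0.0008,-0.0005,0,0,0,0]]'
python3 - <<'E'
from h import *
im,W=cloud("scene"); cv2.imwrite("pics/s5.png",cv2.resize(im[150:230,260:350],None,fx=7,fy=7,interpolation=2))
E
```

```text
time_s: 34.98
position: [0.6318, -0.0346, 0.2823]
tcp_rot: [[-0.998, -0.057, -0.002], [-0.057, 0.998, 0.001], [0.002, 0.001, -1.0]]
force: [-4.3, -0.1, 1.3]
opening: 0.414
grasp_force: 30.0
```

View pics/s5.png

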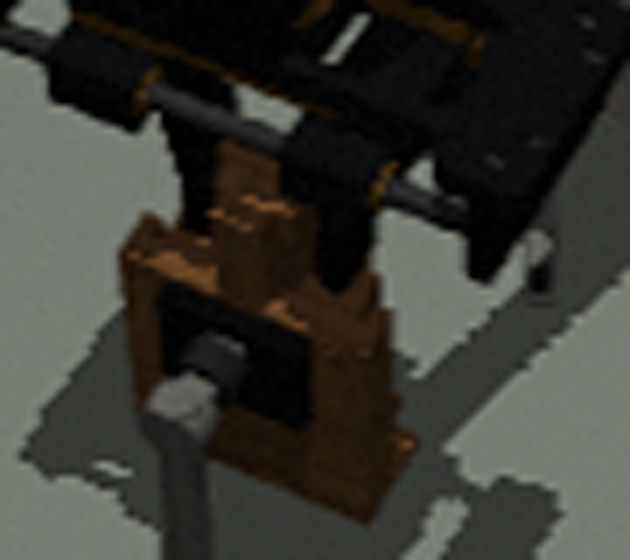

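```bash
python3 -m handwheel '[[0.0005,0,0,0,0,0],[0.001,0,0,0,0,0],[0.001,0,0,0,0,0],[0.001,0,0,0,0,0],[0.001,0,0,0,0,0],[0.001,0,0,0,0,0],[0.001,0,0,0,0,0],[0.001,0,0,0,0,0]]'; python3 -m handwheel '[[0,0,0,0,0,0],[0,0,0,0,0,0],[0,0,0,0,0,0],[0,0,0,0,0,0],[0,0,0,0,0,0],[0,0,0,0,0,0],[0,0,0,0,0,0],[0,0,0,0,0,0]]'
```

```text
time_s: 35.7
position: [0.6323, -0.0346, 0.2823]
tcp_rot: [[-0.998, -0.057, -0.003], [-0.057, 0.998, 0.001], [0.003, 0.001, -1.0]]
force: [-6.2, -0.2, 2.8]
opening: 0.411
grasp_force: 30.0
time_s: 36.37
position: [0.6322, -0.0346, 0.2823]
tcp_rot: [[-0.998, -0.057, -0.003], [-0.057, 0.998, 0.001], [0.003, 0.001, -1.0]]
force: [-6.5, -0.9, 3.2]
opening: 0.412
grasp_force: 30.0
```

```bash
python3 -m handwheel '[[-0.001,0,0,0,0,0],[-0.002,0,0,0,0,0],[-0.0028,0,0,0,0,0],[-0.0028,0,-0.0004,0,0,0],[-0.0028,0,-0.0008,0,0,0],[-0.0028,0,-0.0012,0,0,0],[-0.0028,0,-0.0012,0,0,0],[-0.0028,0,-0.0012,0,0,0]]'; python3 -m handwheel '[[0,0,0,0,0,0],[0,0,0,0,0,0],[0,0,0,0,0,0],[0,0,0,0,0,0],[0,0,0,0,0,0],[0,0,0,0,0,0],[0,0,0,0,0,0],[0,0,0,0,0,0]]' 0.5;  python3 -m handwheel '[[0,0,0.02,0,0,0],[0,0,0.05,0,0,0],[0,0,0.08,0,0,0],[-0.03,0,0.08,0,0,0],[-0.06,0.02,0.08,0,0,0],[-0.09,0.05,0.08,0,0,0],[-0.12,0.08,0.08,0,0,0],[-0.14,0.1,0.08,0,0,0]]'
python3 - <<'E'
from h import *
im,W=cloud("scene"); a=cv2.resize(im[150:230,260:350],None,fx=4,fy=4,interpolation=2)
im,Wt=cloud("top"); b=cv2.resize(im[130:210,290:380],None,fx=4,fy=4,interpolation=2)
cv2.imwrite("pics/s6.png",np.hstack([a,b]))
for W in(W,Wt):
    P=W.reshape(-1,3); P=P[~np.isnan(P[:,0])]
    T=P[(abs(P[:,0]-.64)<.04)&(abs(P[:,1]+.034)<.03)&(P[:,2]>.282)&(P[:,2]<.31)]
    print(len(T),T.min(0).round(4),T.max(0).round(4))
    for x in np.arange(.615,.665,.004):
        q=T[abs(T[:,0]-x)<.002]
        if len(q): print(x.round(3),len(q),q[:,1].min().round(4),q[:,1].max().round(4),q[:,2].max().round(4))
E
```

```text
time_s: 37.03
position: [0.631, -0.0351, 0.2812]
tcp_rot: [[-0.998, -0.057, 0.001], [-0.057, 0.998, -0.0], [-0.001, -0.0, -1.0]]
force: [-0.7, 0.1, -1.3]
opening: 0.411
grasp_force: 30.0
time_s: 37.7
position: [0.6306, -0.035, 0.2812]
tcp_rot: [[-0.998, -0.057, 0.0], [-0.057, 0.998, 0.0], [-0.0, 0.0, -1.0]]
force: [-0.4, -0.6, -0.2]
opening: 0.748
grasp_force: 0.0
time_s: 38.37
position: [0.4876, 0.0667, 0.3612]
tcp_rot: [[-0.998, -0.057, -0.001], [-0.057, 0.998, 0.001], [0.001, 0.001, -1.0]]
force: [0.2, -0.2, 0.5]
opening: 0.746
grasp_force: 0.0
210 [ 0.6235 -0.0517  0.282 ] [ 0.6573 -0.0155  0.297 ]
0.623 4 -0.0341 -0.0171 0.2909
0.627 27 -0.0509 -0.0155 0.2944
0.631 32 -0.051 -0.0156 0.2945
0.635 36 -0.0517 -0.0162 0.2962
0.639 20 -0.045 -0.0194 0.2937
0.643 29 -0.0468 -0.019 0.297
0.647 21 -0.0451 -0.0235 0.294
0.651 14 -0.0388 -0.0246 0.2938
0.655 26 -0.0396 -0.0244 0.2943
0.659 1 -0.0373 -0.0373 0.2915
212 [ 0.6254 -0.0523  0.2827] [ 0.6569 -0.0177  0.2948]
0.627 37 -0.0523 -0.0179 0.2948
0.631 34 -0.052 -0.0178 0.2923
0.635 37 -0.0518 -0.0177 0.2931
0.639 24 -0.0458 -0.0216 0.2913
0.643 27 -0.0457 -0.0215 0.2933
0.647 20 -0.0455 -0.0215 0.2932
0.651 16 -0.0415 -0.0274 0.293
0.655 17 -0.0414 -0.0254 0.2922
```

View pics/s6.png

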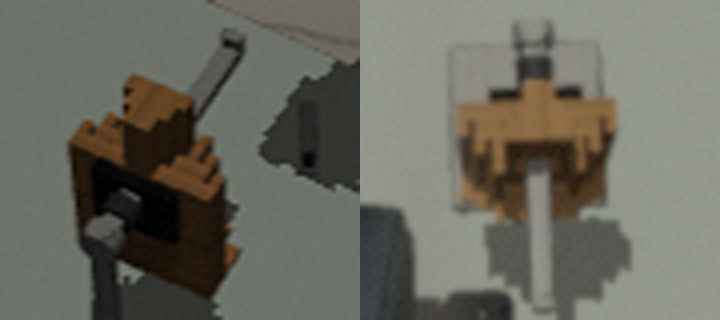

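```bash
python3 -c "
from rig import bot
print(bot.hand_in())"
```

```text
the job is handed in; nothing more can be done
None
```

All three ledges hang nested flush on the hook, large, medium, small from the post out; each was pressed home at about 6 N, nothing else was touched as far as I saw, and the job was handed in at about 38 s (no verdict came back).

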